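Pump up the spindle lubricator of a lapping bench

TASK

Charge the lubricator of the lapping bench: find the hand pump with the round mushroom knob and press its knob down with full strokes, letting it rise again after each, until the steel indicator pin beside it has come fully out, then let the knob come up and move clear. Push only on the knob: do not touch or pull the pin, do not press the T-handle pump, and leave the other things on the bench where they are.

Things in the scene. Friction and masses are not known exactly. Their poses are not given: they have to be found in the camera images.
- pump: The round-knob hand pump, the one to use, screwed down: steel foot 90 x 136 x 10 mm; green barrel 56 mm across, 94 mm high (102 with its collar); on its own +y side a green turret 30 mm across, 85 mm high, its axis 58 mm from the plunger's. Origin: under the barrel's centre, at the bench top; z up along the plunger's axis, y towards the turret.
- plunger (a joint): Downward travel of the round-knob pump's plunger in m: 0 up, 0.024 right down on its stop. A spring lifts it: about 3 N to start, about 11 N in all to hold right down while driving the pin. A ratchet inside needs nearly full strokes: to within 2 mm of the stop, then up to within 2 mm of the top; shallow strokes gain nothing.
- plunger_top (a point): Centre of the top of the black round knob, on the plunger's axis: 165 mm above the bench when up, moving down with the plunger. The knob is a mushroom 46 mm across, its slightly domed top 32 mm across, 33 mm high, on a 16 mm steel rod.
- pin: Indicator pin of the round-knob pump, not to be touched: steel rod 10 mm across, flat head 18 mm across, 6 mm high. Origin: centre of the head's underside, 85 mm above the bench when in, 121 mm when fully out. Starts 0 to 10 mm out, rises 9 mm a full stroke (the first may give 5 to 14), so 3 or 4 strokes; stays put between strokes; extra strokes raise it no more and do no harm.
- other_plunger_top (a point): Centre of the top of the T-handle pump's crossbar (black bar 90 mm long, 18 mm thick, level, along the pump's x axis), 165 mm above the bench. The pump is otherwise of the same form and size as the round-knob pump, turret on its own +y side. To be left alone.
- other_plunger (a joint): Downward travel of the T-handle pump's plunger in m: 0 up, 0.024 down. It is to stay up.
- paste_jar_mid (a point): Middle (27 mm up) of a small orange jar, 42 mm across, 55 mm high. Bystander.
- dop_mid (a point): Middle (37 mm up) of a standing brass dop, 28 mm across, 75 mm high. Bystander.
- rinse_bottle_mid (a point): Middle (75 mm up) of a clear bottle, 56 mm across, 150 mm high. Bystander.
- lap_disc_center (a point): Centre of a loose aluminium lap disc, 150 mm across, 10 mm thick, lying flat. Bystander.
- stone_mid (a point): Middle (12 mm up) of a pale stone slab 58 x 40 x 24 mm. Bystander.
- rinse_cup_in (a point): Inner floor of a white plastic cup, 72 mm across, 70 mm high. Bystander.
- brush_grip (a point): Grip of a brush 170 mm long lying flat. Bystander.
There are look-alikes about, which are no part of the job. What is shaped like the pump but orange or pink is not meant.

How it is judged:
By the outcome, as a careful person would: the job done as asked, in the order asked, and still so for the second after the job is handed in, with the robot touching nothing.
It also fails if it takes over 40 s, if anything falls off the work surface, if the arm or the gripper's body presses on something with over 40 N, if the wrist force passes 120 N, or if a joint passes its speed limit or range.

ROBOT

A 6-joint arm with a two-finger parallel gripper is mounted at the origin on the work surface. World frame = base frame: x ahead of the robot, y to its left, z up, the work surface at z = 0. Lengths are in m, angles in rad, forces in N, time in s.
With the tool pointing down it reaches from about 0.3 to 0.95 m from the base axis. Payload 3.1 kg.
Tool frame: the origin (TCP) lies on the mounting face of the last link; the fingertips stand 173 mm ahead of it and the grasp point (between the pads) lies 155 mm ahead of it; z points along the fingers, y is the line along which they close (so a half turn about z gives the same grasp; the last joint's range is limited). The gripper opens to 85 mm and grips with 20 to 120 N. Pads are 22 mm wide; open, the fingers measure 114 mm over their backs; the gripper's body (76 mm by 85 mm) begins 54 mm behind the grasp point. The pads swing forward as they close: fully open they stand 13 mm farther back than shut.
Start: joints at [1.207, 0.308, 1.634, -0, 1.2, -0.07], TCP at [0.181, 0.598, 0.405] pointing down, gripper open.
Joint ranges: [-3.06, 3.06], [-0.79, 1.96], [0.05, 2.63], [-1.19, 4.34], [0.05, 2.64], [-2.94, 2.94]. Speed limits (rad/s): [2.79, 2.79, 3.14, 3.14, 3.14, 3.14].

INTERFACE

Orientations are given as [roll, pitch, yaw] about the fixed x, y, z axes, in that order (R = Rz(yaw) Ry(pitch) Rx(roll)).
In Python, from station import telemetry, optics, ticket gives the robot as it stands.
- The arm moves only by the shell command python3 -m handwheel 'ROWS' [FORCE]. ROWS is JSON, a list of rows, each a list of 3 entries, a list of its own where there are three numbers: the opening in per cent of the stroke, from 0 (shut) to 100 (fully open), then the shift along the tool's x, y, z in cm, then the turn about the tool's z in rad. In form: [[claw, [tx, ty, tz], yaw], ...]. A call has 1 to 20 rows; each row is the pose to reach, as a shift and turn from the pose commanded when the call began, along the tool's axes at that moment; what a row does not reach only later rows make up. A row lasts 1/10 s, in which the tool goes at most 50 mm and 8.59 degrees, less where a joint would pass 70% of its speed; a pose out of reach is approached as far as the arm can. A call with a gripper value outside its range is refused whole. The fingers move at their own pace and stop on an object; FORCE is the grip in N (left out, the last holds). Time passes only in rows, so rows that repeat a pose let the fingers close. It gives the time, the measured TCP pose, the force, the opening and the grip force at its end, in the units of the state.
- telemetry.observe(): the state, without advancing time (a new reading comes with each control period).
- optics.grab_frame(name): name is "scene" or "top" or "wrist"; returns the picture (384x512x3 uint8, red, green, blue); there is no depth.
- optics.camera_params(name): a dict with "K" (3x3 intrinsics, pixels), "k1" (the pictures are not rectified: a ray, as slopes to the right and down, at radius r is drawn at 1 + k1 r^2 times it, then the intrinsics apply), "eye" and "attitude" of the camera in the world; the wrist camera has in their place "hand_eye" (4x4, takes a point from camera to tool coordinates, whose origin is the TCP and whose axes are the flange's). Camera axes: x right, y up, looking along -z (the intrinsics and any distortion apply to the point x, -y, -z); pixel columns grow to the right and rows downward; lengths in m; the calibration is good to about 2 mm. A picture is of the moment at which its call begins: read the wrist's pose just before it. camera_params takes no time and is no camera call.
- ticket.sign_off(): hands the job in; it is judged then, once.
The state is a dict: "t": time; "joints": joint angles; "qvel": joint speeds; "joint_torque": joint torques, N m; "eef_pos": TCP position; "tool_rot": TCP orientation; "wrist_force": force on the tool from outside, world axes, zero at the start; "torque": the same for the moment, N m; "opening": opening from 0.0 (shut) to 1.0 (fully open); "grasp_force": force on a finger pad.
Only numpy, scipy, OpenCV 4.12 (cv2) and the standard library are available. Lean on these libraries where they do the work, as an engineer would, in place of code of your own. Each camera call takes 0.05 s, during which the arm holds its last target. There are 200 camera calls.

## Working session

There is one attempt and no reset: what is moved stays moved. The work goes in short steps, Python scripts to look and compute and a shell command to move; the robot and the scene stay as the last step left them, time stands still between calls to the robot, and variables do not carry over. Pictures are saved under pics/ and viewed, at most 10 in all, crops included, and the job is handed in when it is done.

```bash
mkdir -p pics
cat > h.py <<'E'
import numpy as np, cv2
from station import telemetry, optics, ticket
from scipy.spatial.transform import Rotation as R
def pose():
    s=telemetry.observe(); T=np.eye(4); r=np.array(s["tool_rot"],float)
    T[:3,:3]=R.from_euler('xyz',r).as_matrix() if r.size==3 else r.reshape(3,3)
    T[:3,3]=s["eef_pos"]; return T
def cam(name):
    p=optics.camera_params(name)
    if name=="wrist": M=pose()@np.array(p["hand_eye"])
    else:
        M=np.eye(4); a=np.array(p["attitude"],float)
        M[:3,:3]=R.from_euler('xyz',a).as_matrix() if a.size==3 else a.reshape(3,3); M[:3,3]=p["eye"]
    return np.array(p["K"]),p["k1"],M
def ray(c,u,v):
    K,k1,M=c; x=(u-K[0,2])/K[0,0]; y=(v-K[1,2])/K[1,1]
    rd=np.hypot(x,y); r=rd
    for _ in range(30): r=rd/(1+k1*r*r)
    s=r/rd if rd>0 else 1
    return M[:3,3],M[:3,:3]@np.array([x*s,-y*s,-1])
def atz(c,u,v,z):
    o,d=ray(c,u,v); return o+d*(z-o[2])/d[2]
def proj(c,P):
    K,k1,M=c; q=M[:3,:3].T@(np.array(P)-M[:3,3]); x,y=q[0]/-q[2],-q[1]/-q[2]
    f=1+k1*(x*x+y*y); return K[0,0]*x*f+K[0,2],K[1,1]*y*f+K[1,2]
def snap(name,fn):
    im=optics.grab_frame(name); cv2.imwrite(fn,im[...,::-1]); return im
E
python3 - <<'E'
from h import *
print({k:np.round(v,3).tolist() for k,v in telemetry.observe().items()})
for n in("scene","top","wrist"): print(n,optics.camera_params(n))
a=snap("scene","pics/s.png");b=snap("top","pics/t.png")
E
```

```text
{'t': 0.0, 'joints': [1.207, 0.309, 1.635, -0.0, 1.2, -0.07], 'qvel': [0.001, 0.002, 0.001, 0.002, -0.0, 0.001], 'joint_torque': [-0.0, -41.528, -27.666, -0.0, 0.01, -0.0], 'eef_pos': [0.181, 0.598, 0.403], 'tool_rot': [-3.139, -0.0, 2.848], 'wrist_force': [0.367, 0.365, -0.732], 'torque': [0.036, 0.01, -0.018], 'grasp_force': 0.0, 'opening': 1.0}
scene {'K': array([[397.92033675,   0.        , 254.62756154],
       [  0.        , 397.92033675, 195.55683828],
       [  0.        ,   0.        ,   1.        ]]), 'k1': -0.03047539242839674, 'eye': array([ 1.07398328, -0.85408767,  0.91025699]), 'attitude': array([0.89022023, 0.01872657, 0.564045  ])}
top {'K': array([[379.01329742,   0.        , 255.89669599],
       [  0.        , 379.01329742, 192.60567192],
       [  0.        ,   0.        ,   1.        ]]), 'k1': -0.027745968815814925, 'eye': array([ 0.37229427, -0.02722349,  1.34246618]), 'attitude': array([ 0.12256674,  0.01205055, -1.5795492 ])}
wrist {'K': array([[303.3356359 ,   0.        , 254.84734132],
       [  0.        , 303.3356359 , 189.93227377],
       [  0.        ,   0.        ,   1.        ]]), 'k1': -0.07605568269094183, 'hand_eye': array([[ 4.32755054e-04,  9.55660400e-01,  2.94470733e-01,
         7.57301131e-02],
       [ 9.99999812e-01, -2.85426407e-04, -5.43294256e-04,
         1.43406241e-04],
       [-4.35155083e-04,  2.94470913e-01, -9.55660344e-01,
         3.09802032e-02],
       [ 0.00000000e+00,  0.00000000e+00,  0.00000000e+00,
         1.00000000e+00]])}
```

View pics/t.png

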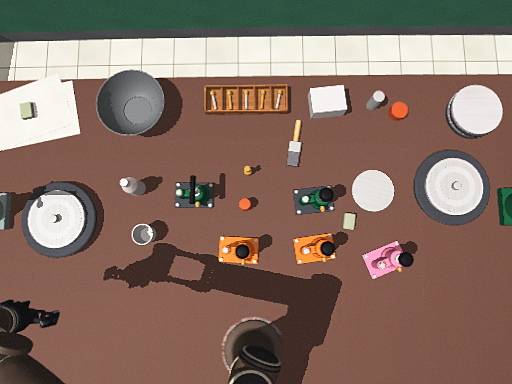

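View pics/s.png

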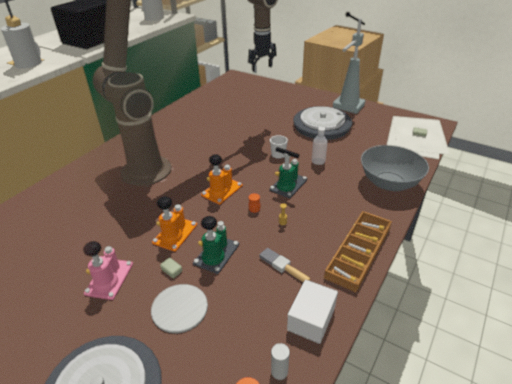

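Candidates with a round knob: green at top (326,194) / scene (210,224); orange at top (242,251) and (327,248); pink at top (404,259). The green one at top (193,190) has a T-bar. Only the green one with the round knob fits, so I'll confirm it in an enlarged crop.

Run:
```python
from h import *
t=cv2.imread("pics/t.png");s=cv2.imread("pics/s.png")
a=cv2.resize(t[175:225,285:345],None,fx=7,fy=7,interpolation=cv2.INTER_CUBIC)
b=cv2.resize(s[205:275,185:245],None,fx=5,fy=5,interpolation=cv2.INTER_CUBIC)
cv2.imwrite("pics/c.png",np.hstack([a,b]))
```

```text
(no output)
```

View pics/c.png

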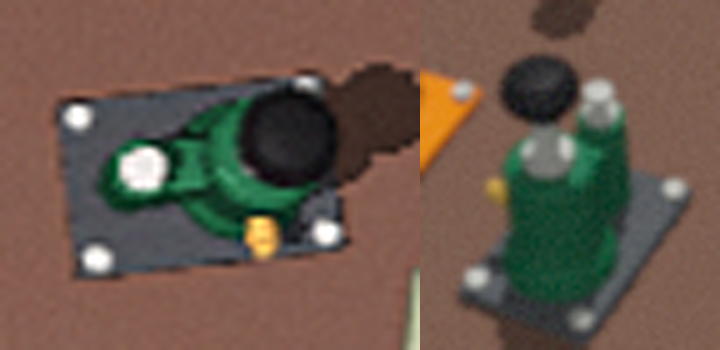

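The crop confirms it: a green barrel with a round black knob (top 326.6,194.6; scene 209,222.6) and a green turret with a white pin head (top 305.4,199).

Run:
```python
from h import *
t=cam("top");s=cam("scene")
for z in (.15,.155): print(atz(t,326.6,194.6,z),atz(s,209,222.6,z))
print("pin",atz(t,305.4,199,.094), atz(s,185+(598-420)/5,205+95/5,.094))
c=[(58,105),(323,75),(345,240),(78,275)]
P=[atz(t,285+u/7,175+v/7,.01) for u,v in c]; print(np.round(P,3), np.mean(P,0))
T=pose(); print(T.round(3))
k=.5*(atz(t,326.6,194.6,.152)+atz(s,209,222.6,.152)); k[2]=.165+.173+.09
print(k,'shift cm',(T[:3,:3].T@(k-T[:3,3])*100).round(1))
for q in [(397,110,.03),(378,98,.08)]: pass
```

```text
[ 0.51067007 -0.2378004   0.15      ] [ 0.51441922 -0.23620695  0.15      ]
[ 0.51008986 -0.23691745  0.155     ] [ 0.51809932 -0.24027058  0.155     ]
pin [ 0.50323036 -0.17712837  0.094     ] [ 0.50690275 -0.17749625  0.094     ]
[[ 0.545 -0.145  0.01 ]
 [ 0.558 -0.28   0.01 ]
 [ 0.475 -0.288  0.01 ]
 [ 0.458 -0.153  0.01 ]] [ 0.50899236 -0.21651813  0.01      ]
[[-0.957  0.29  -0.001  0.181]
 [ 0.29   0.957 -0.002  0.598]
 [ 0.    -0.002 -1.     0.404]
 [ 0.     0.     0.     1.   ]]
[ 0.51316462 -0.23763981  0.428     ] shift cm [-56.  -70.4  -2.3]
```

```bash
python3 -m handwheel '[[0,[-1,-1.3,-1],0.03],[0,[-3,-4,-2],0.1],[0,[-6,-7.5,-2.3],0.2],[0,[-9,-11,-2.3],0.3],[0,[-12,-15,-2.3],0.4],[0,[-15,-19,-2.3],0.5],[0,[-18,-23,-2.3],0.6],[0,[-21,-26.5,-2.3],0.7],[0,[-24,-30,-2.3],0.8],[0,[-27,-34,-2.3],0.9],[0,[-30,-38,-2.3],1.0],[0,[-33,-41.5,-2.3],1.1],[0,[-36,-45,-2.3],1.2],[0,[-39,-49,-2.3],1.3],[0,[-42,-53,-2.3],1.4],[0,[-45,-57,-2.3],1.5],[0,[-48,-60.5,-2.3],1.6],[0,[-51,-64,-2.3],1.6],[0,[-54,-68,-2.3],1.6],[0,[-55.5,-70,-2.3],1.6]]' 30
python3 -m handwheel '[[0,[-0.5,-0.4,0],0],[0,[-0.5,-0.4,0],0],[0,[-0.5,-0.4,0],0],[0,[-0.5,-0.4,0],0]]'
python3 - <<'E'
from h import *
T=pose();print(T.round(3)); c=cam("wrist"); im=snap("wrist","pics/w.png")
print(proj(c,[.511,-.237,.165]),proj(c,T[:3,3]+T[:3,:3]@[0,0,.173]))
cam_s=cam("scene"); b=snap("scene","pics/s2.png")
E
```

```text
t: 2.1
eef_pos: [0.5101, -0.236, 0.4272]
tool_rot: [3.141, 0.001, 1.245]
wrist_force: [-0.4, 0.6, -0.1]
opening: 0.002
grasp_force: 0.0
t: 2.5
eef_pos: [0.5038, -0.2346, 0.4276]
tool_rot: [-3.141, -0.0, 1.249]
wrist_force: [-0.2, 0.1, 0.7]
opening: -0.001
grasp_force: 0.0
[[ 0.316  0.949 -0.     0.504]
 [ 0.949 -0.316  0.001 -0.235]
 [ 0.    -0.001 -1.     0.428]
 [ 0.     0.     0.     1.   ]]
(np.float64(265.1510125018064), np.float64(194.82550074867797)) (np.float64(255.86560811959177), np.float64(247.7995409187609))
```

View pics/w.png

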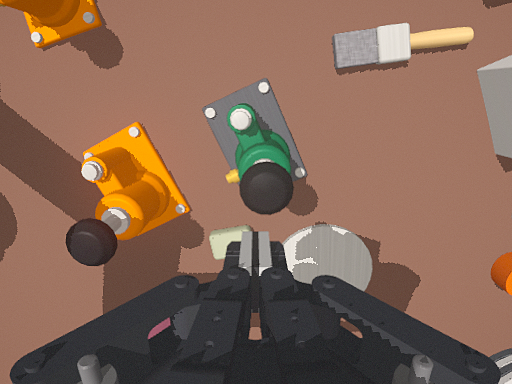

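The knob sits at about (266,187) in the wrist view, with the white pin head at (240,118) and the fingertips at (256,238).

Run:
```python
from h import *
T=pose(); c=cam("wrist")
for z in (.145,.152,.16):
  p=atz(c,266,187,z); print(p, (T[:3,:3].T@(p-T[:3,3])*100).round(2))
print(atz(c,240,118,.094))
```

```text
[ 0.51287926 -0.2372285   0.145     ] [ 0.04  0.91 28.29]
[ 0.51328042 -0.23517027  0.152     ] [ 0.25  0.88 27.59]
[ 0.51373888 -0.23281801  0.16      ] [ 0.49  0.85 26.79]
[ 0.50737024 -0.17716874  0.094     ]
```

```bash
python3 -m handwheel '[[0,[0.2,0.8,2],0],[0,[0.2,0.8,5],0],[0,[0.2,0.8,7.5],0],[0,[0.2,0.8,8.6],0],[0,[0.2,0.8,9.2],0],[0,[0.2,0.8,9.8],0],[0,[0.2,0.8,10.2],0],[0,[0.2,0.8,10.2],0],[0,[0.2,0.8,10.2],0]]'
python3 -m handwheel '[[0,[0,0,0.4],0],[0,[0,0,0.8],0],[0,[0,0,1.0],0],[0,[0,0,1.0],0],[0,[0,0,1.0],0]]'
```

```text
t: 3.5
eef_pos: [0.5125, -0.2363, 0.3274]
tool_rot: [3.142, -0.001, 1.248]
wrist_force: [-4.5, 2.9, 7.5]
opening: -0.0
grasp_force: 3.2
t: 4.0
eef_pos: [0.5127, -0.2365, 0.3182]
tool_rot: [3.141, -0.0, 1.248]
wrist_force: [-4.1, 4.1, 8.8]
opening: 0.003
grasp_force: 4.8
```

```bash
python3 -m handwheel '[[0,[0,0,0.3],0],[0,[0,0,0.5],0],[0,[0,0,0.5],0],[0,[0,0,0.5],0]]'
python3 - <<'E'
from h import *
c=cam("scene");b=snap("scene","pics/s3.png");w=snap("wrist","pics/w3.png")
cr=cv2.resize(b[200:280,170:260],None,fx=4,fy=4,interpolation=cv2.INTER_CUBIC)
cv2.imwrite("pics/c3.png",np.hstack([cr,cv2.resize(w[60:300,120:400],(373,320))]))
E
```

```text
t: 4.4
eef_pos: [0.5127, -0.2365, 0.3139]
tool_rot: [3.141, -0.0, 1.248]
wrist_force: [-5.4, 4.6, 12.3]
opening: -0.001
grasp_force: 6.5
```

View pics/c3.png

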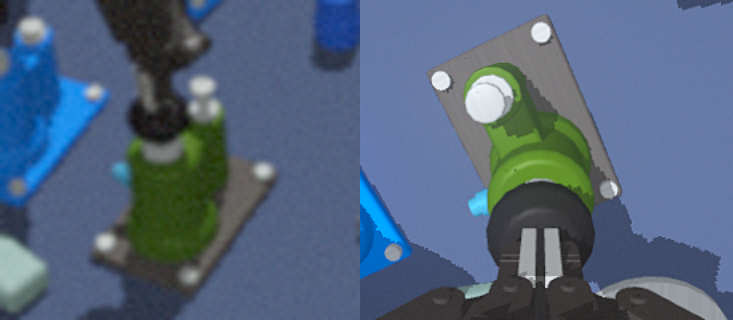

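The fingertips press centrally on the knob and the pin head has risen. I'll check for the stop.

```bash
python3 -m handwheel '[[0,[0,0,0.1],0],[0,[0,0,0.15],0],[0,[0,0,0.15],0]]'
python3 -m handwheel '[[0,[0,0,-1],0],[0,[0,0,-2],0],[0,[0,0,-2.8],0],[0,[0.2,0,-3],0],[0,[0.2,0,-3],0],[0,[0.2,0,-3],0],[0,[0.2,0,-3],0]]'
python3 -m handwheel '[[0,[0,0,0.4],0],[0,[0,0,1.2],0],[0,[0,0,2.0],0],[0,[0,0,2.7],0],[0,[0,0,3.05],0],[0,[0,0,3.05],0],[0,[0,0,3.05],0],[0,[0,0,3.05],0]]'
```

```text
t: 4.8
eef_pos: [0.5128, -0.2365, 0.3138]
tool_rot: [3.141, -0.0, 1.248]
wrist_force: [-8.4, 6.2, 19.2]
opening: -0.0
grasp_force: 9.9
t: 5.5
eef_pos: [0.5129, -0.2347, 0.3384]
tool_rot: [-3.141, -0.0, 1.248]
wrist_force: [0.2, 0.3, 0.9]
opening: 0.001
grasp_force: 0.2
t: 6.3
eef_pos: [0.5134, -0.2349, 0.3137]
tool_rot: [-3.141, 0.0, 1.248]
wrist_force: [-10.1, 5.3, 28.7]
opening: -0.0
grasp_force: 14.2
```

Stop found at TCP z≈0.3138. Now more strokes, rising a bit higher each time.

```bash
python3 -m handwheel '[[0,[0,0,-1],0],[0,[0,0,-2],0],[0,[0,0,-3],0],[0,[0,0,-3.4],0],[0,[0,0,-3.4],0],[0,[0,0,-3.4],0],[0,[0,0,-3.4],0],[0,[0,0,-2.6],0],[0,[0,0,-1.8],0],[0,[0,0,-1],0],[0,[0,0,-0.3],0],[0,[0,0,-0.1],0],[0,[0,0,-0.1],0],[0,[0,0,-0.1],0],[0,[0,0,-0.1],0]]'
python3 -m handwheel '[[0,[0,0,-1],0],[0,[0,0,-2],0],[0,[0,0,-3],0],[0,[0,0,-3.4],0],[0,[0,0,-3.4],0],[0,[0,0,-3.4],0],[0,[0,0,-3.4],0],[0,[0,0,-2.6],0],[0,[0,0,-1.8],0],[0,[0,0,-1],0],[0,[0,0,-0.3],0],[0,[0,0,0],0],[0,[0,0,0],0],[0,[0,0,0],0],[0,[0,0,0],0]]'
python3 -m handwheel '[[0,[0,0,-1],0],[0,[0,0,-2],0],[0,[0,0,-3],0],[0,[0,0,-3.4],0],[0,[0,0,-3.4],0],[0,[0,0,-3.4],0],[0,[0,0,-3.4],0],[0,[0,0,-2.6],0],[0,[0,0,-1.8],0],[0,[0,0,-1],0],[0,[0,0,-0.3],0],[0,[0,0,0],0],[0,[0,0,0],0],[0,[0,0,0],0],[0,[0,0,0],0]]'
python3 -m handwheel '[[0,[0,0,-1],0],[0,[0,0,-2],0],[0,[0,0,-3],0],[0,[0,0,-4.5],0],[0,[0,0,-8],0],[0,[-0.5,0,-12],0],[0,[-3,0,-13],0],[0,[-5,0,-13],0],[0,[-5,0,-13],0],[0,[-5,0,-13],0]]'
python3 - <<'E'
from h import *
T=pose();print(T[:3,3]); 
b=snap("scene","pics/s4.png");w=snap("wrist","pics/w4.png")
for z in(.085,.094,.121,.127): print(z,proj(cam("scene"),[.5065,-.178,z]),proj(cam("wrist"),[.5065,-.178,z]))
cr=cv2.resize(b[195:275,170:260],None,fx=4,fy=4,interpolation=cv2.INTER_CUBIC)
cv2.imwrite("pics/c4.png",np.hstack([cr,cv2.resize(w[20:260,120:400],(373,320))])[...,::-1])
E
```

```text
t: 7.8
eef_pos: [0.5136, -0.235, 0.3138]
tool_rot: [3.141, 0.0, 1.248]
wrist_force: [-6.8, 3.9, 23.5]
opening: -0.003
grasp_force: 11.4
t: 9.3
eef_pos: [0.5136, -0.235, 0.3138]
tool_rot: [3.141, 0.0, 1.248]
wrist_force: [-7.7, 3.9, 23.4]
opening: 0.001
grasp_force: 11.4
t: 10.8
eef_pos: [0.5136, -0.235, 0.3138]
tool_rot: [3.141, 0.0, 1.248]
wrist_force: [-7.2, 3.5, 23.3]
opening: 0.001
grasp_force: 11.4
t: 11.8
eef_pos: [0.4968, -0.282, 0.4388]
tool_rot: [-3.14, -0.001, 1.247]
wrist_force: [0.2, 0.1, -0.5]
opening: 0.002
grasp_force: 0.0
[ 0.49676933 -0.28201992  0.43883209]
0.085 (np.float64(220.61078932747), np.float64(226.23294163393754)) (np.float64(232.46837711712524), np.float64(71.31438980607128))
0.094 (np.float64(220.39272122371597), np.float64(224.05066016993848)) (np.float64(231.79408447367456), np.float64(70.54906674471218))
0.121 (np.float64(219.72627887837956), np.float64(217.37707410630563)) (np.float64(229.51235783099472), np.float64(67.96063832107764))
0.127 (np.float64(219.57563559349555), np.float64(215.86767718356944)) (np.float64(228.94454817759268), np.float64(67.31682683497733))
```

View pics/c4.png

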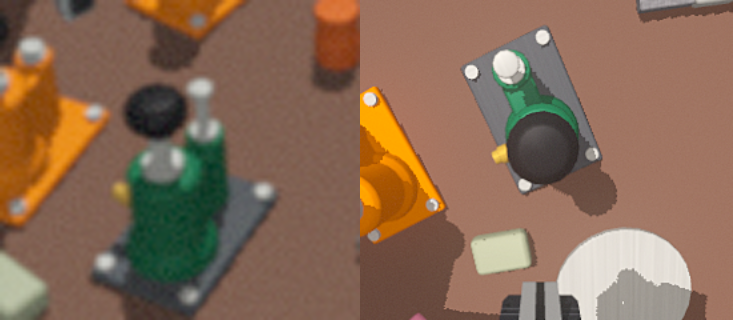

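The pin head's top is at scene pixel (220,216.5), against 215.9 predicted for fully out. One extra stroke does no harm, so I'll do it for certainty.

```bash
python3 -m handwheel '[[0,[2,0,0],0],[0,[5,0,0],0],[0,[5,0,0],0],[0,[5,0,4],0],[0,[5,0,8],0],[0,[5,0,9.5],0],[0,[5,0,10.2],0],[0,[5,0,11],0],[0,[5,0,11.8],0],[0,[5,0,12.5],0],[0,[5,0,13],0],[0,[5,0,13],0],[0,[5,0,13],0],[0,[5,0,13],0]]'
python3 -m handwheel '[[0,[0,0,-1],0],[0,[0,0,-2],0],[0,[0,0,-3],0],[0,[0,0,-4.5],0],[0,[0,0,-8],0],[0,[0,0,-12],0],[0,[-3,0,-13],0],[0,[-5,0,-13],0],[0,[-5,0,-13],0],[0,[-5,0,-13],0]]'
python3 - <<'E'
from h import *
b=snap("scene","pics/s5.png")
a=cv2.imread("pics/s4.png")[195:275,170:260]; b=b[195:275,170:260,::-1]
cv2.imwrite("pics/c5.png",cv2.resize(np.hstack([a,b]),None,fx=4,fy=4,interpolation=cv2.INTER_CUBIC))
E
```

```text
t: 13.3
eef_pos: [0.5135, -0.2349, 0.3139]
tool_rot: [3.141, -0.0, 1.248]
wrist_force: [-6.7, 4.3, 14.9]
opening: 0.003
grasp_force: 7.3
t: 14.3
eef_pos: [0.4971, -0.2824, 0.4402]
tool_rot: [3.141, -0.0, 1.247]
wrist_force: [1.3, 0.7, -0.2]
opening: -0.001
grasp_force: 0.0
```

View pics/c5.png

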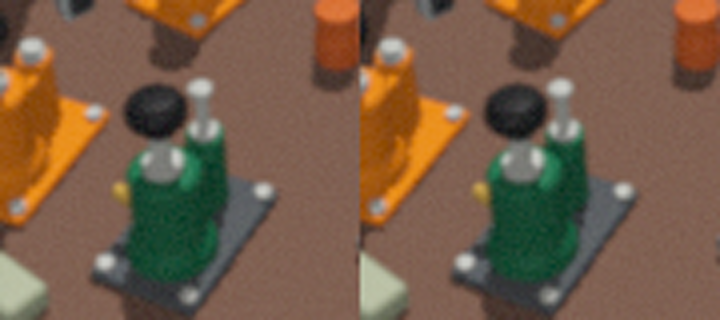

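The pin head did not move on the extra stroke (it stays at crop row 86), so the pin is fully out. The knob is up and the gripper is clear.

```bash
python3 -c "from station import ticket; print(ticket.sign_off())"
```

```text
the job is handed in; nothing more can be done
None
```

The lubricator is charged: after six full strokes on the green round-knob pump the pin is fully out (an extra stroke raised it no further), the knob is back up and the arm is clear, and the job was handed in at about 14 s.

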